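# Turn the drained heating block wells-up and load the dry bath

## Robot

A 6-joint arm with a two-finger parallel gripper is mounted at the origin on the work surface. World frame = base frame: x ahead of the robot, y to its left, z up, the work surface at z = 0. Lengths are in m, angles in rad, forces in N, time in s.
With the tool pointing down it reaches from about 0.275 to 0.75 m from the base axis. Payload 10.2 kg.
Tool frame: the origin (TCP) lies at the very end of the fingers, on their centre line; the grasp point (between the pads) lies 19 mm behind it; z points along the fingers, y is the line along which they close (so a half turn about z gives the same grasp; the last joint's range is limited). The gripper opens to 88 mm and grips with 3 to 60 N. Pads are 18 mm wide; open, the fingers measure 123 mm over their backs; the gripper's body (75 mm by 187 mm) begins 45 mm behind the grasp point.
Start: joints at [0.892, 0.313, 1.498, -0, 1.331, -0.223], TCP at [0.231, 0.471, 0.239] pointing down, gripper open.
Joint ranges: [-2.94, 2.94], [-0.97, 2.17], [0.19, 2.56], [-1.23, 4.37], [0.02, 3.11], [-2.88, 2.88]. Speed limits (rad/s): [2.39, 2.39, 3.01, 3.14, 3.14, 3.14].

## Interface

Orientations are given as a rotation vector (axis times angle).
In Python, from rig import reach, movel, move_joints, set_gripper, wait, solve_ik, sense, camera, get_calibration, IKError, sign_off gives the robot as it stands. Calls block until the motion is done:
- reach(position, orientation): joint-space move of the TCP to a pose.
- movel(position, feed=0.15, rotation=None, guard=None): straight line of the TCP; rotation=None keeps the orientation; feed is the mean speed in m/s. With guard (N) it stops when the force on the tool has changed by that much, and returns True; else False.
- move_joints(angles): joint-space move.
- set_gripper(opening, newtons=None): finger opening in m; newtons is the grip in N (None keeps the last); returns when the fingers have stopped.
- wait(seconds).
- solve_ik(position, orientation): joint angles nearest the present ones, or None.
- sense(): the state.
- camera(name): name is "scene" or "top"; returns the picture (384x512x3 uint8, blue, green, red); there is no depth.
- get_calibration(name): a dict with "intrinsics" (3x3 intrinsics, pixels), "k1" (the pictures are not rectified: a ray, as slopes to the right and down, at radius r is drawn at 1 + k1 r^2 times it, then the intrinsics apply), "R" (3x3) and "t" (3): a world point X has camera coordinates R X + t. Camera axes: x right, y down, z forward; pixel columns grow to the right and rows downward; lengths in m; the calibration is good to about 2 mm. A picture is of the moment at which its call begins. get_calibration takes no time and is no camera call.
A pose or a line that the arm cannot do raises IKError and nothing moves.
- sign_off(): hands the job in; it is judged then, once.
The state is a dict: "clock": time; "q": joint angles; "qd": joint speeds; "joint_torque": joint torques, N m; "position": TCP position; "tool_rot": TCP orientation; "ft_force": force on the tool from outside, world axes, zero at the start; "moment": the same for the moment, N m; "finger_gap": finger opening in m; "gripper_force": force on a finger pad.
Only numpy, scipy, OpenCV 4.12 (cv2) and the standard library are available. Lean on these libraries where they do the work, as an engineer would, in place of code of your own. Each camera call takes 0.05 s, during which the arm holds its last target. There are 200 camera calls.

## Task

The small aluminium heating block with the cut corner was rinsed and left to drain on the drying mat with its wells facing down. Turn it over so that its wells face up and load it into the bay of the dry-bath heater, with the cut corner over the little sensor post and the block sitting fully home on the heated plate; do not drop it, and leave the spare block, beaker, wash bottle and petri dish where they stand.

Things in the scene. Friction and masses are not known exactly. Their poses are not given: they have to be found in the camera images.
- block: Plain aluminium heating block: 40 mm along its x, 56 mm along y, 34 mm along z, 0.12 to 0.24 kg. Origin: centre of its plain undrilled face, which must end underneath; z points through the block towards the drilled face, so the block's middle is 17 mm along +z. It starts with z straight down, lying on the mat. On a long side (turned 90 degrees about y) it stands steadily, 40 mm high.
- wells (a point): Centre of the block's drilled face (six 10 mm wells and one 4 mm thermometer hole), 34 mm along the block's z from its origin. Axes as the block. Under the block at the start; must end on top.
- cut_corner (a point): Point in the block's cut corner, a 10 x 10 mm square notch over the full height of its (+x, +y) edge: 16.5 mm along x, 24.5 mm along y, 8 mm along z from the block's origin. Axes as the block. The notch leaves the +y end face flat for x from -20 to +10 mm; the -y end is flat over its whole width. Lies on the sensor's tip when the block is home.
- heater: White dry-bath heater, fixed to the bench: casing 147 mm in x (-85 to +62 from the origin) by 130 mm in y, flat top 56 mm above the bench, sloping control panel on its -x side. Origin on the bench under the casing; z up.
- bay (a point): Centre of the floor (heated plate) of the heater's bay, axes as the heater. The bay is 44 mm (x) by 60 mm (y), 10 mm deep from the casing's flat top, floor 46 mm above the bench. With the block home, its origin is here and its axes point as the heater's: 2 mm play all round, 24 mm of it above the casing. Flat casing beside the bay: 24 mm at +x, 35 mm at each y end, 40 mm at -x.
- sensor (a point): Tip of the temperature sensor post: steel stub 6 mm across, 8 mm high, standing on the bay floor in its (+x, +y) corner, 16.5 mm along x and 24.5 mm along y from the bay centre; its tip is 2 mm below the casing top. Axes as the heater. A block upside down or turned half round stands on it and does not go home.
- mat: Grey rubber drying mat, 220 mm (x) by 320 mm (y), 4 mm thick, fixed to the bench. Origin: centre of its underside. Both blocks lie on it, about 160 mm apart along its y, either way round.
- spare_block: Spare aluminium block for another heater, 60 x 60 x 34 mm, no cut corner, four 17 mm wells, lying wells up on the mat. Origin: centre of its underside. Leave it.
- beaker: Glass beaker, 52 mm across, 70 mm high, upright on the bench on the far side. Origin: centre of its underside. Leave it.
- wash_bottle: White plastic bottle, 60 mm across, 150 mm high, upright beside the heater on the left, nearer the robot. Origin: centre of its underside. Leave it.
- petri_dish: Clear closed dish, 60 mm across, 15 mm high, on the bench nearer the robot. Origin: centre of its underside. Leave it.
There are look-alikes about, which are no part of the job. What is shaped like the block but brown or yellow is not meant.

How it is judged:
At the end, for the whole second after the job is handed in: The block rests in the heater bay, wells up (within 0.06 rad), less than 2 mm above the bay floor, within 5 mm of its centre, cut corner within 8 mm of the sensor post; spare block, beaker, wash bottle and petri dish are within 20 mm of where they stood (angle between block's own z axis and vertical below 0.06 rad and horizontal distance between block and bay below 0.005 m and z of block in the frame of bay below 0.002 m and horizontal distance between cut_corner and sensor below 0.008 m and linear speed of block below 0.01 m/s and distance of each of spare_block, beaker, wash_bottle, petri_dish from where it was at the start of the episode below 0.02 m); the robot touches nothing.
It fails at once if the block was dropped (moving faster than 0.5 m/s with no finger touching it) (linear speed of block above 0.5 m/s and contact force between the fingers and block below 0.05 N).
It fails at once if a bystander was displaced by more than 20 mm (distance of any of spare_block, beaker, wash_bottle, petri_dish from where it was at the start of the episode above 0.02 m).
It also fails if it takes over 70 s, if anything falls off the work surface, if the arm or the gripper's body presses on something with over 40 N, if the wrist force passes 120 N, or if a joint passes its speed limit or range.

## Working session

There is one attempt and no reset: what is moved stays moved. The work goes in short steps, each a Python script; the robot and the scene stay as the last script left them, time stands still between calls to the robot, and variables do not carry over. Pictures are saved under pics/ and viewed, at most 10 in all, crops included, and the job is handed in when it is done.

```bash
mkdir -p pics; ls
python3 - <<'E'
from rig import *
import cv2,numpy as np
for n in("scene","top"):
    cv2.imwrite(f"pics/{n}0.png",camera(n)); c=get_calibration(n); print(n,c)
print(sense())
E
```

```text
pics
scene {'intrinsics': array([[393.62396906,   0.        , 252.15380443],
       [  0.        , 393.62396906, 190.40831398],
       [  0.        ,   0.        ,   1.        ]]), 'k1': -0.13176511877555447, 'R': array([[-0.56114599,  0.82766015,  0.00968786],
       [ 0.66772478,  0.45956595, -0.58561315],
       [-0.48914088, -0.32214564, -0.81053278]]), 't': array([ 0.27070103, -0.28964893,  1.4449114 ])}
top {'intrinsics': array([[391.80532219,   0.        , 252.63572408],
       [  0.        , 391.80532219, 192.629445  ],
       [  0.        ,   0.        ,   1.        ]]), 'k1': 0.035845776966721574, 'R': array([[-0.0098972 , -0.99963676, -0.02506765],
       [-0.98702744,  0.01378361, -0.15995889],
       [ 0.16024631,  0.02315931, -0.98680533]]), 't': array([0.00732798, 0.5321225 , 1.1511143 ])}
{'clock': 0.1, 'q': array([ 8.91607582e-01,  3.13364587e-01,  1.49831761e+00, -4.38312006e-06,
        1.33096128e+00, -2.23403755e-01]), 'qd': array([ 0.00025063,  0.00013493, -0.00294056, -0.00052913, -0.00243697,
       -0.00141596]), 'joint_torque': array([ 4.03570870e-03, -4.02809286e+01, -2.52643239e+01,  6.96359784e-02,
        3.42186308e-02, -2.21647196e-05]), 'position': array([0.23097447, 0.47124173, 0.23824974]), 'tool_rot': array([-7.09660006e-01, -3.05992313e+00,  1.48807111e-03]), 'ft_force': array([ 0.39470526,  0.05760493, -0.01904314]), 'moment': array([ 0.06522016,  0.02570729, -0.01222943]), 'gripper_force': 0.0, 'finger_gap': 0.08813656293264853}
```

View pics/scene0.png

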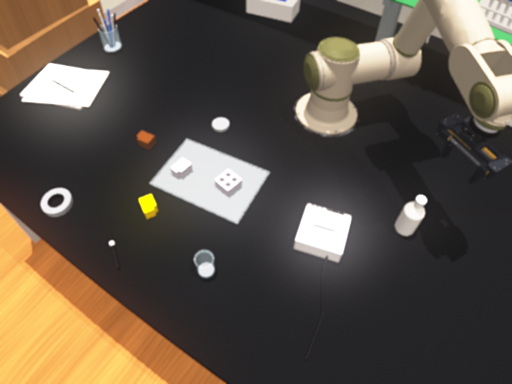

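View pics/top0.png

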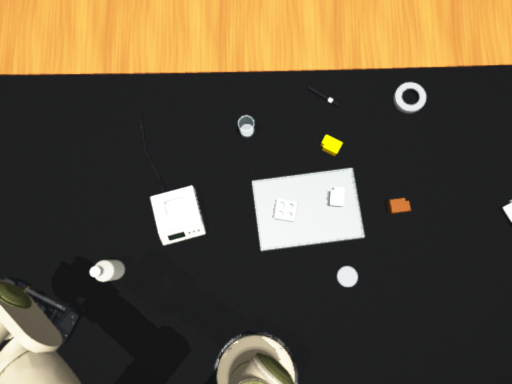

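The top picture shows three pieces shaped like the block: silver at (337,197) on the mat, brown at (400,206) and yellow at (332,145). The silver one fits, being aluminium, on the mat and without four large wells. The spare is at (286,210), the heater at (178,215), the bottle at (108,271), the beaker at (246,126) and the dish at (347,276). I'll confirm in an enlarged crop.

Run:
```python
import cv2,numpy as np
t=cv2.imread("pics/top0.png"); s=cv2.imread("pics/scene0.png")
f=lambda im,x,y,w,h,k:cv2.resize(im[y:y+h,x:x+w],None,fx=k,fy=k,interpolation=cv2.INTER_CUBIC)
def g(im): return (255*(im/255.)**2.2).astype(np.uint8)
a=np.vstack([f(g(t),317,180,40,30,10),f(g(s),163,150,40,30,10)])
b=np.vstack([f(g(t),143,180,70,70*3//4,5.714),f(g(s),288,198,70,52,5.714)])
h=min(a.shape[0],b.shape[0]);cv2.imwrite("pics/crop1.png",np.hstack([a[:h,:400],b[:h,:400]]))
```

```text
(no output)
```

View pics/crop1.png

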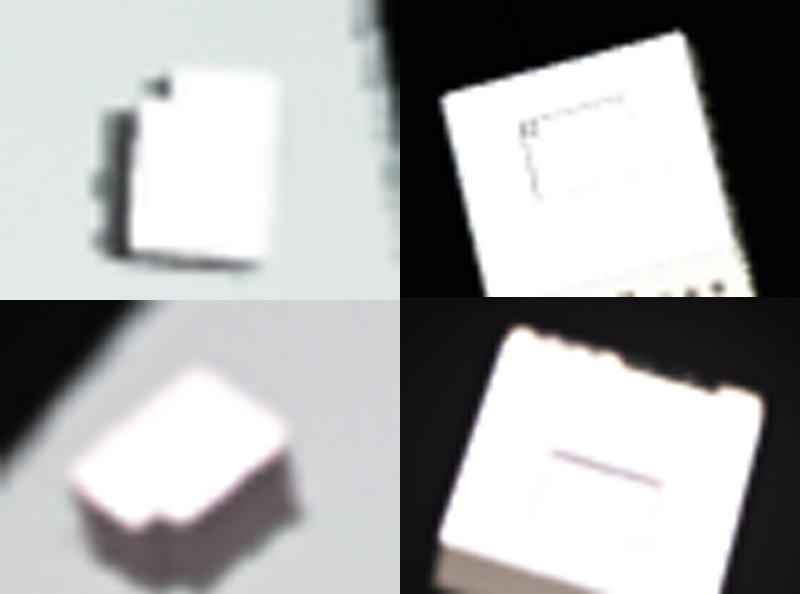

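The silver block at (337,197) has its notch at the upper left of the top view, which is the far-left corner. That puts block y along about world +x, with the wells down. The bay's sensor corner is also at the upper left. The block fits the description. Next I fit the poses by comparing rendered masks in both cameras.

```bash
cat > vis.py <<'E'
import cv2,numpy as np
from rig import get_calibration
from scipy.optimize import minimize
C={n:get_calibration(n) for n in("scene","top")}
def proj(n,X):
    c=C[n]; p=np.atleast_2d(X)@c["R"].T+c["t"]; s=p[:,:2]/p[:,2:]
    s=s*(1+c["k1"]*(s**2).sum(1,keepdims=True)); K=c["intrinsics"]
    return s*K[0,0]+K[:2,2]
def ray(n,uv,z):
    c=C[n];K=c["intrinsics"];d=(np.array(uv)-K[:2,2])/K[0,0];s=d.copy()
    for _ in range(20): s=d/(1+c["k1"]*(s**2).sum())
    v=c["R"].T@np.r_[s,1]; o=-c["R"].T@c["t"]; return o+v*(z-o[2])/v[2]
def mask(n,polys,box,k=8):
    x,y,w,h=box; m=np.zeros((h*k,w*k),np.uint8)
    for P in polys:
        q=((proj(n,P)-[x-.5,y-.5])*k-.5)*16
        cv2.fillPoly(m,[np.round(q).astype(np.int32)],255,shift=4)
    return cv2.resize(m,(w,h),interpolation=cv2.INTER_AREA)/255.
def Rz(a): return np.array([[np.cos(a),-np.sin(a),0],[np.sin(a),np.cos(a),0],[0,0,1]])
def fit(polyf,x0,obs,steps):
    """obs: list of (cam, box, soft image 0..1)"""
    f=lambda p:sum(((mask(n,polyf(p),b)-o)**2).sum() for n,b,o in obs)
    x0=np.array(x0,float); S=np.vstack([x0]+[x0+np.eye(len(x0))[i]*steps[i] for i in range(len(x0))])
    r=minimize(f,x0,method="Nelder-Mead",options=dict(initial_simplex=S,xatol=1e-4,fatol=1e-3,maxiter=400)); return r.x,r.fun
# top face of the block on the mat (plain face up), block y at yaw a from world x
NOTCH=np.array([[-20,-28],[20,-28],[20,18],[10,18],[10,28],[-20,28]])/1000
def blocktop(p):
    M=Rz(p[2]); ex=M@[0,1,0]; ey=M@[1,0,0]
    return [np.array([p[0],p[1],.038])+NOTCH[:,:1]*ex+NOTCH[:,1:]*ey]
def heater(p):
    prof=[(-.085,0),(.062,0),(.062,.056),(-.046,.056),(-.085,p[3])]
    g=lambda L:np.array([p[0],p[1],0])+np.array(L)@Rz(p[2]).T
    F=[g([(x,s,z) for x,z in prof]) for s in(-.065,.065)]
    return F+[np.array([F[0][i],F[0][i-1],F[1][i-1],F[1][i]]) for i in range(5)]
E
python3 - <<'E'
from vis import *
im={n:cv2.imread(f"pics/{n}0.png").min(2).astype(float) for n in C}
def obs(n,b,lo,hi):
    x,y,w,h=b; return n,b,np.clip((im[n][y:y+h,x:x+w]-lo)/(hi-lo),0,1)
p=ray("top",(337,197),.038);q=ray("scene",(181,165),.038);print(p,q)
print(im["top"][190:206,322:350:3].astype(int))
for cs in(("top",),("scene",),("top","scene")):
    B={"top":(325,182,24,32),"scene":(166,150,30,32)}
    print(cs,fit(blocktop,[*p[:2],0],[obs(c,B[c],228,254) for c in cs],[.01,.01,.1]))
h=ray("top",(178,215),.05)
for cs in(("top",),("scene",),("top","scene")):
    B={"top":(143,178,70,72),"scene":(286,196,72,72)}
    print(cs,fit(heater,[*h[:2],.25,.02],[obs(c,B[c],20,150) for c in cs],[.01,.01,.1,.01]))
for c,uv,z in(("top",(286,210),.038),("top",(246,133),0),("top",(347,276),.01),("top",(97,271),.15),("scene",(404,232),0)): print(uv,ray(c,uv,z))
E
```

```text
[ 0.51596981 -0.25471773  0.038     ] [ 0.5178052  -0.24881997  0.038     ]
[[240 240 238 252 254 255 255 255 239 239]
 [241 241 195 253 255 255 255 255 239 239]
 [241 241 172 253 255 255 255 255 239 239]
 [241 241 171 253 255 255 255 254 239 240]
 [241 241 163 253 255 255 255 254 240 240]
 [241 241 161 253 255 255 255 254 240 240]
 [241 241 162 254 255 255 255 254 239 240]
 [241 239 158 254 255 255 255 254 240 241]
 [241 239 150 254 255 255 255 253 240 240]
 [242 239 151 254 255 255 255 253 240 240]
 [242 241 153 254 255 255 255 253 240 240]
 [241 242 149 255 255 255 255 253 240 240]
 [242 241 147 255 255 255 255 252 240 241]
 [242 240 143 254 255 255 255 252 241 240]
 [242 240 143 251 254 254 255 251 241 241]
 [242 242 162 196 215 231 250 248 240 240]]
('top',) (array([ 0.520758  , -0.25533916, -0.07781664]), np.float64(100.76354820289876))
('scene',) (array([ 0.51809312, -0.25125625, -0.07139945]), np.float64(32.67884791693682))
('top', 'scene') (array([ 0.51925821, -0.25464433, -0.12060335]), np.float64(148.33924526069856))
('top',) (array([0.47877209, 0.23486211, 0.2521857 , 0.01906988]), np.float64(119.03251967267937))
('scene',) (array([0.47989087, 0.23685378, 0.26604466, 0.04903816]), np.float64(602.5477619895853))
('top', 'scene') (array([0.47850837, 0.23504835, 0.26686204, 0.04761038]), np.float64(719.6169764246341))
(286, 210) [ 0.47822639 -0.09952018  0.038     ]
(246, 133) [0.73498267 0.02154228 0.        ]
(347, 276) [ 0.28021197 -0.27887925  0.01      ]
(97, 271) [0.30694391 0.41960764 0.15      ]
(404, 232) [0.31913431 0.43652202 0.        ]
```

Run:
```python
from vis import *
im={n:cv2.imread(f"pics/{n}0.png").astype(float) for n in C}
def obs(n,b,lo,hi,f):
    x,y,w,h=b; return n,b,np.clip((f(im[n][y:y+h,x:x+w],axis=2)-lo)/(hi-lo),0,1)
B={"top":(325,182,24,32),"scene":(166,150,30,32)}
for c in("top","scene"):
    print(c,fit(blocktop,[.519,-.254,-.07],[obs(c,B[c],*((244,254) if c=="top" else (225,250)),np.min)],[.008,.008,.1]))
H={"top":(143,178,70,72),"scene":(286,196,72,68)}
for c in("top","scene"):
    o=obs(c,H[c],25,160 if c=="top" else 110,np.max); p,e=fit(heater,[.479,.235,.255,.02],[o],[.01,.01,.1,.01]);print(c,p,e)
    m=mask(c,heater(p),H[c]); v=np.dstack([o[2],m,o[2]])*255
    x,y,w,h=H[c]; cv2.imwrite(f"pics/h_{c}.png",cv2.resize(np.hstack([v,im[c][y:y+h,x:x+w]]).astype(np.uint8),None,fx=5,fy=5,interpolation=0))
a,b=cv2.imread("pics/h_top.png"),cv2.imread("pics/h_scene.png"); w=min(a.shape[1],b.shape[1])
cv2.imwrite("pics/h.png",cv2.resize(np.vstack([a[:,:w],b[:,:w]]),None,fx=.85,fy=.85))
```

```text
top (array([ 0.52051809, -0.25532755, -0.1056841 ]), np.float64(2.3615417147251057))
scene (array([ 0.51851337, -0.25209241, -0.09111771]), np.float64(70.29554602076125))
top [0.47912258 0.23490939 0.25194842 0.02913989] 95.67734802853604
scene [ 0.50705929  0.21863688 -0.82909187  0.31416437] 722.870742022299
```

View pics/h.png

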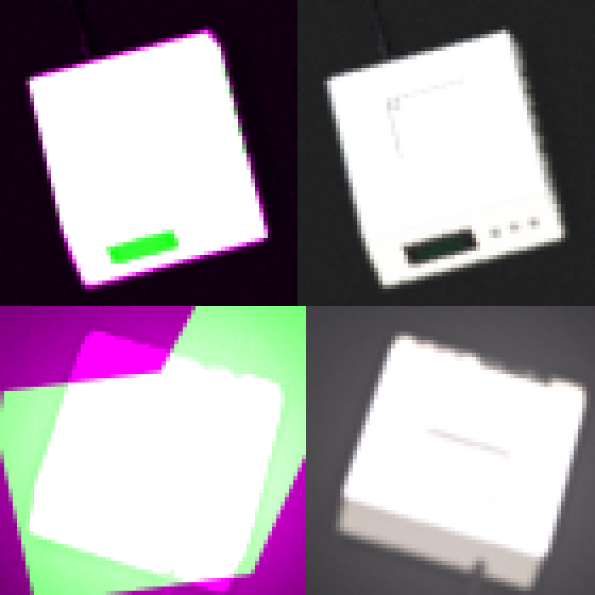

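Magenta marks where the image and the fitted mask disagree. The top-camera fit of the heater overlaps well, with the bay outline around (400–470, 85–155) in the crop. The scene fit failed because the background there is grey, so I rely on the top camera. Next is an IK search over grasps and intermediate stands.

```bash
cat > geo.py <<'E'
import numpy as np
from scipy.spatial.transform import Rotation as Ro
from vis import Rz
Zd=np.array([0,0,-1.]);Zu=-Zd
BLK=(.5200,-.2545,-.1057)
HT=(.4791,.2349,.2519)
def mk(by,bz,o): return np.column_stack([np.cross(by,bz),by,bz]),np.array(o,float)
def start(): return mk(Rz(BLK[2])[:,0],Zd,[BLK[0],BLK[1],.038])
def home(dz=0,dx=0,dy=0): M=Rz(HT[2]); return M,np.array([HT[0],HT[1],.046+dz])+M@[.016+dx,dy,0]
def side(x,y,a,zs,dz=0):
    """standing on +x long side, bz horizontal at yaw a, block middle over (x,y), floor zs"""
    bz=Rz(a)[:,0]; by=np.cross(bz,Zd); return mk(by,bz,np.array([x,y,zs+.020+dz])-.017*bz)
def tool(B,g,zt,s,back=0):
    """TCP pose: block pose B, grasp point g & tool z direction zt in block frame, s sign of tool y"""
    R,o=B; z=np.array(zt,float);z/=np.linalg.norm(z); y=np.array([0,s,0.]); T=R@np.column_stack([np.cross(y,z),y,z])
    return o+R@(np.array(g)+(.019-back)*z), Ro.from_matrix(T).as_rotvec()
d=np.deg2rad
def z1(f): return [np.sin(d(f)),0,np.cos(d(f))]          # stage 1
def z2(T): return [np.sin(d(T)),0,-np.cos(d(T))]         # stage 2, final tilt T
E
python3 - <<'E'
from geo import *
from rig import *
G1=[-.002,0,.0125];G2=[-.004,0,.032]
def ok(*a,**k):
    try: return solve_ik(*tool(*a,**k))
    except IKError: return None
r=lambda q:None if q is None else np.round(q,2).tolist()
for s in(1,-1):
    for f in(30,40,45,50,60): print("pick1",s,f,r(ok(start(),G1,z1(f),s)))
    for T in(30,40,50): print("final",s,T,r(ok(home(),G2,z2(T),s)), ok(home(.09),G2,z2(T),s) is not None)
for x,y,zs in((.52,-.25,.004),(.34,0,0),(.36,.06,0),(.45,.07,0),(.33,-.1,0)):
    for a in np.arange(-180,180,30):
        L=[]
        for s in(1,-1):
            for f in(35,45,55):
                if ok(side(x,y,d(a),zs),G1,z1(f),s) is not None: L.append(("A",s,f))
            for T in(30,40,50):
                if ok(side(x,y,d(a),zs),G2,z2(T),s) is not None: L.append(("B",s,T))
        if {l[0] for l in L}=={"A","B"}: print(x,y,a,L)
E
```

```text
pick1 1 30 [-0.82, 0.83, 1.39, 0.4, 1.3, -0.9]
pick1 1 40 [-0.86, 0.9, 1.33, 0.49, 1.45, -0.95]
pick1 1 45 [-0.87, 0.93, 1.3, 0.54, 1.52, -0.96]
pick1 1 50 [-0.89, 0.97, 1.27, 0.58, 1.6, -0.98]
pick1 1 60 [-0.91, 1.05, 1.21, 0.65, 1.74, -0.99]
final 1 30 [0.23, 0.43, 1.99, 0.05, 0.2, -1.64] True
final 1 40 [0.23, 0.44, 2.08, 2.96, 0.08, 1.73] True
final 1 50 [0.23, 0.47, 2.17, 3.09, 0.37, 1.6] True
pick1 -1 30 [-0.82, 0.83, 1.39, 0.4, 1.3, 2.25]
pick1 -1 40 [-0.86, 0.9, 1.33, 0.49, 1.45, 2.19]
pick1 -1 45 [-0.87, 0.93, 1.3, 0.54, 1.52, 2.18]
pick1 -1 50 [-0.89, 0.97, 1.27, 0.58, 1.6, 2.16]
pick1 -1 60 [-0.91, 1.05, 1.21, 0.65, 1.74, 2.15]
final -1 30 [0.23, 0.43, 1.99, 0.05, 0.2, 1.51] True
final -1 40 [0.23, 0.44, 2.08, 2.96, 0.08, -1.41] True
final -1 50 [0.23, 0.47, 2.17, 3.09, 0.37, -1.54] True
0.52 -0.25 -180 [('A', 1, 35), ('A', 1, 45), ('A', 1, 55), ('B', 1, 30), ('B', 1, 40), ('B', 1, 50), ('A', -1, 35), ('A', -1, 45), ('A', -1, 55), ('B', -1, 30), ('B', -1, 40), ('B', -1, 50)]
0.52 -0.25 -150 [('A', 1, 35), ('A', 1, 45), ('A', 1, 55), ('B', 1, 30), ('B', 1, 40), ('B', 1, 50)
[... 6403 characters left out ...]
5), ('B', 1, 30), ('B', 1, 40), ('B', 1, 50), ('A', -1, 35), ('A', -1, 45), ('A', -1, 55), ('B', -1, 30), ('B', -1, 40), ('B', -1, 50)]
0.33 -0.1 30 [('A', 1, 35), ('A', 1, 45), ('A', 1, 55), ('B', 1, 30), ('B', 1, 40), ('B', 1, 50), ('A', -1, 35), ('A', -1, 45), ('A', -1, 55), ('B', -1, 30), ('B', -1, 40), ('B', -1, 50)]
0.33 -0.1 60 [('A', 1, 35), ('A', 1, 45), ('A', 1, 55), ('B', 1, 30), ('B', 1, 40), ('B', 1, 50), ('A', -1, 35), ('A', -1, 45), ('A', -1, 55), ('B', -1, 30), ('B', -1, 40), ('B', -1, 50)]
0.33 -0.1 120 [('A', 1, 35), ('A', 1, 45), ('A', 1, 55), ('B', 1, 30), ('B', 1, 40), ('B', 1, 50), ('A', -1, 35), ('A', -1, 45), ('A', -1, 55), ('B', -1, 30), ('B', -1, 40), ('B', -1, 50)]
```

```bash
python3 - <<'E'
s=open("geo.py").read()
s=s[:s.index("d=np.deg2rad")].replace("standing on +x long side","standing on -x long side").replace("np.cross(bz,Zd)","np.cross(bz,Zu)")
s+='''d=np.deg2rad
def z1(f): return [-np.sin(d(f)),0,np.cos(d(f))]          # stage 1
def z2(T): return [-np.sin(d(T)),0,-np.cos(d(T))]         # stage 2, final tilt T
G1=[.002,0,.0125];G2=[.002,0,.032]
'''
open("geo.py","w").write(s)
E
python3 - <<'E'
from geo import *
from rig import *
def ik(*a,**k):
    try: return solve_ik(*tool(*a,**k))
    except IKError: return None
r=lambda q:np.round(q,2).tolist()
f,T=45,40;S=(1,-1)
P={s:(ik(start(),G1,z1(f),s),ik(start(),G1,z1(f),s,back=.08)) for s in S}; F={s:(ik(home(),G2,z2(T),s),ik(home(.09),G2,z2(T),s)) for s in S}
for s in S: print(s,[None if q is None else r(q) for q in P[s]+F[s]])
out=[]
for x,y,zs in((.52,-.25,.004),(.36,0.02,0),(.36,.06,0),(.45,.07,0),(.5,.07,0),(.55,.07,0),(.33,-.1,0)):
    for a in np.arange(-180,180,15):
        B=side(x,y,d(a),zs)
        for s in S:
            qa=[ik(B,G1,z1(f),s),ik(B,G1,z1(f),s,back=.08)]
            if any(q is None for q in qa) or any(q is None for q in P[s]): continue
            for s2 in S:
                qb=[ik(B,G2,z2(T),s2),ik(B,G2,z2(T),s2,back=.08)]
                if any(q is None for q in [*qb,*F[s2]]): continue
                cost=max(abs(qa[0]-P[s][0]).max(),abs(qb[0]-F[s2][0]).max(),abs(qb[1]-qa[1]).max()); m=min(q[4] for q in qa+qb)
                if m>.5: out.append((cost,m,x,y,a,s,s2,r(qa[0]),r(qb[0])))
out.sort(key=lambda o:o[0])
for o in out[:8]: print(o)
E
```

```text
1 [[-0.38, 0.77, 1.67, -1.15, 0.84, 0.59], [-0.28, 0.67, 1.67, -1.02, 0.96, 0.51], [0.24, 0.92, 1.12, -0.01, 1.8, -1.58], [0.24, 0.82, 1.07, -0.01, 1.96, -1.58]]
-1 [[-0.38, 0.77, 1.67, -1.15, 0.84, -2.55], [-0.28, 0.67, 1.67, -1.02, 0.96, -2.63], [0.24, 0.92, 1.12, -0.01, 1.8, 1.56], [0.24, 0.82, 1.07, -0.01, 1.96, 1.56]]
(np.float64(2.2699235415726555), np.float64(1.0364853381801824), 0.52, -0.25, np.int64(75), 1, 1, [-0.9, 0.89, 1.39, 0.61, 1.43, -0.91], [-0.32, 0.84, 1.58, -1.09, 1.04, 0.69])
(np.float64(2.2887554020201213), np.float64(1.2374474129228599), 0.52, -0.25, np.int64(60), 1, 1, [-0.93, 0.83, 1.53, 0.75, 1.26, -0.82], [-0.33, 0.91, 1.41, -0.92, 1.24, 0.71])
(np.float64(2.319723699388682), np.float64(1.0559283075676262), 0.55, 0.07, np.int64(105), 1, 1, [-0.35, 0.86, 1.49, 0.63, 1.37, -0.93], [0.26, 0.83, 1.61, -1.08, 1.06, 0.74])
(np.float64(2.3392469021743363), np.float64(1.2051639321637664), 0.55, 0.07, np.int64(90), 1, 1, [-0.38, 0.8, 1.63, 0.78, 1.21, -0.86], [0.25, 0.89, 1.46, -0.9, 1.25, 0.76])
(np.float64(2.3421725970379406), np.float64(1.0899616744453766), 0.52, -0.25, np.int64(45), 1, 1, [-0.96, 0.77, 1.67, 0.9, 1.09, -0.77], [-0.35, 0.98, 1.25, -0.78, 1.43, 0.76])
(np.float64(2.3941131451114197), np.float64(1.0393491087744664), 0.55, 0.07, np.int64(75), 1, 1, [-0.4, 0.74, 1.76, 0.95, 1.04, -0.81], [0.22, 0.96, 1.3, -0.75, 1.43, 0.81])
(np.float64(2.4131873980839096), np.float64(1.0314192200263506), 0.5, 0.07, np.int64(105), 1, 1, [-0.38, 0.78, 1.65, 0.63, 1.3, -1.0], [0.29, 0.77, 1.75, -1.1, 1.03, 0.83])
(np.float64(2.4219496528862523), np.float64(1.157952468113078), 0.5, 0.07, np.int64(90), 1, 1, [-0.42, 0.73, 1.78, 0.78, 1.16, -0.94], [0.27, 0.83, 1.61, -0.91, 1.21, 0.84])
```

Best plan: turn the block onto its −x side where it lies (bz at yaw 70°), regrasp, then place it with the tool tilted towards the robot. Stage 1 pick now.

Run:
```python
from geo import *
from rig import *
import cv2
t=lambda back,B=start():tool(B,G1,z1(45),1,back)
set_gripper(.085); reach(*t(.20)); p,r=t(.06); reach(p,r)
p,r=t(0); print("guard",movel(p,.08,guard=10)); print(sense()["position"]-p)
set_gripper(.04,40); s=sense(); print(s["finger_gap"],s["gripper_force"],s["clock"])
p[2]+=.09; movel(p,.12); s=sense(); print(s["finger_gap"],s["ft_force"],s["clock"])
a=camera("scene");cv2.imwrite("pics/s1.png",a)
cv2.imwrite("pics/s1c.png",cv2.resize(a[110:230,120:280],None,fx=4,fy=4,interpolation=cv2.INTER_CUBIC))
```

```text
guard False
[1.34982255e-04 7.12981458e-05 1.81258887e-04]
0.05572285229620234 39.99766433956211 4.7917
0.055561465274702695 [-0.10290027  0.53980562 -2.39502048] 5.6917
```

View pics/s1c.png

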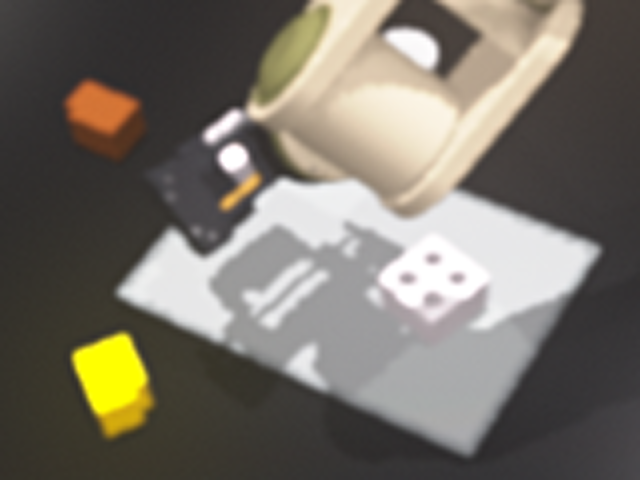

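The block is held between the fingers (crop ≈(235,160)), its gap of 55.6 mm matches the length, and the spare at (435,285) hasn't moved. Now I turn it 90° and stand it on its long side.

Run:
```python
from geo import *
from rig import *
import cv2
t=lambda dz,back=0:tool(side(.52,-.25,d(70),.004,dz),G1,z1(45),1,back)
reach(*t(.10)); 
p,r=t(.012); movel(p,.12)
p,r=t(-.004); print("guard",movel(p,.02,guard=4)); s=sense(); print(s["position"]-t(0)[0],s["ft_force"],s["finger_gap"])
set_gripper(.080); p0=s["position"]
off=t(0,.12)[0]-t(0)[0]; movel(p0+off,.12)
reach(*tool(side(.52,-.25,d(70),.004,.12),G2,z2(40),1,.10)); print(sense()["clock"])
for n in("scene","top"): cv2.imwrite(f"pics/{n}2.png",camera(n))
c=lambda n,x,y:cv2.resize(cv2.imread(f"pics/{n}2.png")[y:y+60,x:x+50],None,fx=8,fy=8,interpolation=cv2.INTER_CUBIC)
cv2.imwrite("pics/c2.png",np.hstack([c("top",312,165),c("scene",158,140)]))
```

```text
guard True
[-5.01271319e-05  3.96977299e-05 -1.28178379e-03] [-0.3417351  -1.44288422  4.75260168] 0.05610187962761681
11.75
```

View pics/c2.png

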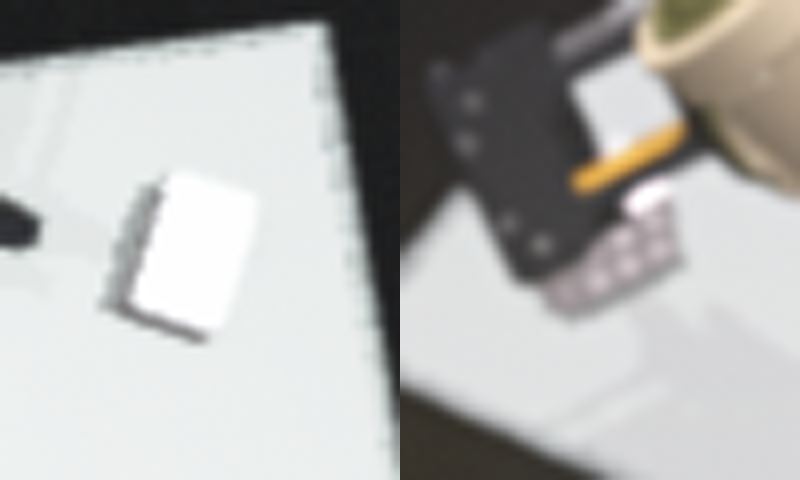

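The block stands in the top crop at about (190,255). In the scene crop its wells face +y, as intended. I'll fit its pose, regrasp and lift.

Run:
```python
from geo import *
from vis import *
from rig import *
im=cv2.imread("pics/top2.png").min(2).astype(float); b=(324,178,24,32); x,y,w,h=b
o=np.clip((im[y:y+h,x:x+w]-244)/10,0,1)
def f(p):
    R,c=side(p[0],p[1],p[2],.004); q=lambda x,y0,y1:c+np.array([[x,y0,0],[x,y1,0],[x,y1,.034],[x,y0,.034]])@R.T
    return [q(.02,-.028,.018),q(.01,.018,.028)]
p,e=fit(f,[.52,-.25,d(70)],[("top",b,o)],[.008,.008,.1]); print(p,np.rad2deg(p[2]),e)
np.save("p2.npy",p)
print((o[::2,::2]*9).astype(int))
```

```text
[ 0.51968009 -0.25183292  1.21074322] 69.37047650085768 4.883863898500576
[[0 0 0 0 0 0 0 0 0 0 0 0]
 [0 0 0 0 0 0 0 0 0 0 0 0]
 [0 0 0 0 0 0 0 0 0 0 0 0]
 [0 0 0 0 0 0 0 0 0 0 0 0]
 [0 0 0 0 0 0 0 0 0 0 0 0]
 [0 0 0 0 0 9 9 8 2 0 0 0]
 [0 0 0 0 0 9 9 9 9 9 0 0]
 [0 0 0 0 6 9 9 9 9 9 0 0]
 [0 0 0 0 9 9 9 9 9 8 0 0]
 [0 0 0 0 9 9 9 9 9 4 0 0]
 [0 0 0 6 9 9 9 9 9 0 0 0]
 [0 0 0 9 9 9 9 9 9 0 0 0]
 [0 0 0 9 9 9 9 9 5 0 0 0]
 [0 0 0 0 0 7 9 9 0 0 0 0]
 [0 0 0 0 0 0 0 0 0 0 0 0]
 [0 0 0 0 0 0 0 0 0 0 0 0]]
```

Run:
```python
from geo import *
from vis import *
from rig import *
for nm in ("scene0","scene2"):
    im=cv2.imread(f"pics/{nm}.png").max(2).astype(float); b=(288,198,70,68); x,y,w,h=b
    o=np.clip((im[y:y+h,x:x+w]-130)/50,0,1)
    print(nm,fit(heater,[.479,.236,.255,.02],[("scene",b,o)],[.004,.004,.03,.01]))
im=cv2.imread("pics/top2.png").max(2).astype(float); b=(143,178,70,72);x,y,w,h=b
print(fit(heater,[.479,.236,.255,.02],[("top",b,np.clip((im[y:y+h,x:x+w]-40)/140,0,1))],[.004,.004,.03,.01]))
t=lambda dz,back=0:tool(side(.5199,-.2502,d(70),.004,dz),G2,z2(40),1,back)
reach(*t(0,.08)); p,r=t(0); print("guard",movel(p,.08,guard=10),sense()["position"]-p)
set_gripper(.04,40); s=sense(); print(s["finger_gap"],s["gripper_force"],s["ft_force"])
p[2]+=.12; movel(p,.12); s=sense(); print(s["finger_gap"],s["ft_force"],s["clock"])
```

```text
scene0 (array([0.47412593, 0.23573792, 0.26710728, 0.02842457]), np.float64(95.63158600538256))
scene2 (array([0.47328168, 0.23503671, 0.26174628, 0.02301846]), np.float64(75.16143175701653))
(array([0.47951824, 0.2347878 , 0.25685024, 0.02898644]), np.float64(683.6114658804698))
guard False [0.00031422 0.00021054 0.00031093]
0.05552520115289986 39.999634232372046 [0.29680627 0.50831386 1.62950623]
0.05595774551169232 [ 0.10019117  0.16533854 -3.00726592] 15.2333
```

The block is held again, with about 3 N of weight on the wrist. Now I move to the bay with a guarded descent and a small search pattern if it lands on the rim.

```bash
sed -i 's/^HT=.*/HT=(.4785,.2358,.2545)/' geo.py
python3 - <<'E'
from geo import *
from rig import *
import cv2
t=lambda dz,dx=0,dy=0:tool(home(dz,dx,dy),G2,z2(40),1)
p,r=t(.12); q=sense()["position"]; q[2]=max(q[2],.2); movel(q,.15)
reach(*t(.12)); movel(t(.016)[0],.12)
k=.0017; D=[(0,0)]+[(k*a,k*b) for a,b in((1,0),(-1,0),(0,1),(0,-1),(1,1),(-1,1),(-1,-1),(1,-1),(2,0),(-2,0),(0,2),(0,-2))]
for dx,dy in D:
    movel(t(.0135,dx,dy)[0],.05)
    g=movel(t(-.001,dx,dy)[0],.02,guard=5); s=sense(); h=s["position"]-t(0,dx,dy)[0]
    print(round(dx*1e3,1),round(dy*1e3,1),g,"h mm",np.round(h*1e3,2),np.round(s["ft_force"],1),round(s["clock"],1))
    if h[2]<.0045 or s["clock"]>45: break
cv2.imwrite("pics/s3.png",np.hstack([cv2.resize(camera(n)[y:y+100,x:x+100],None,fx=4,fy=4,interpolation=cv2.INTER_CUBIC) for n,x,y in(("top",128,160),("scene",270,170))]))
E
```

```text
0.0 0.0 True h mm [-0.15 -0.06 -0.06] [1.7 0.5 4.6] 19.5
```

View pics/s3.png

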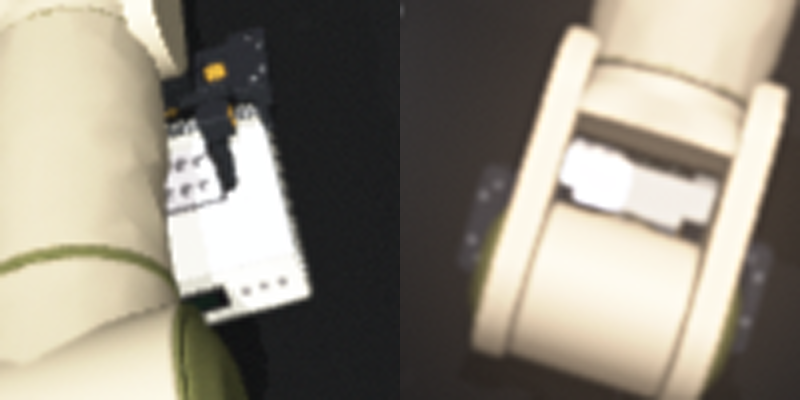

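It went in on the first try: the floor was touched at h = −0.06 mm, and the wells are visible on top at (190,175) in the crop. I'll release, back out and check.

Run:
```python
from geo import *
from rig import *
import cv2
set_gripper(.072); s=sense()
off=tool(home(),G2,z2(40),1,.10)[0]-tool(home(),G2,z2(40),1)[0]
movel(s["position"]+off,.1); p=sense()["position"]; p+=[.03,0,.12]; movel(p,.15)
q=sense()["q"].copy(); q[0]-=.5; move_joints(q); print(sense()["clock"])
cv2.imwrite("pics/s4.png",np.hstack([cv2.resize(camera(n)[y:y+80,x:x+80],None,fx=5,fy=5,interpolation=cv2.INTER_CUBIC) for n,x,y in(("top",138,175),("scene",282,185))]))
```

```text
23.35
```

View pics/s4.png

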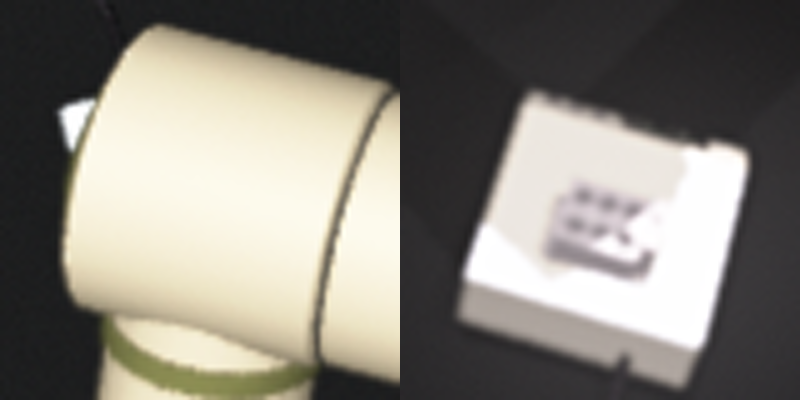

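The scene crop shows the block seated in the bay with its six wells up, at about (600,225), and the robot clear of it. Handing in.

```bash
python3 -c "
from rig import *
print(sign_off())"
```

```text
the job is handed in; nothing more can be done
None
```

The block was turned over and is in the heater bay, wells up and seated on the plate with the notch side at the sensor post; I handed in at about 23 s. I didn't re-measure the bystanders, but nothing suggested the arm touched any of them.

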